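Roll the polished canister into the engraving saddle

TASK

The polished metal tea canister lies at the low end of the wooden track and must not get finger marks. Take the felt-faced paddle by its handle and with it gently roll the canister up the track until it drops into the saddle gap near the high end and lies still there, never touching it with the gripper or arm. Then stand the paddle level back on the middle of its grey felt mat, let go, and leave the glass and the two bowls where they are.

Things in the scene. Friction and masses are not known exactly. Their poses are not given: they have to be found in the camera images.
- canister_center (a point): Centre of a loose polished tea canister lying on its side across the track: closed steel cylinder, diameter 60 mm, length 90 mm, with a small domed lid and knob (21 mm more) on one end; 0.2 to 0.45 kg. Its y axis is the rolling axis; x and z turn as it rolls. It rolls freely with almost no resistance: a knock sends it off, and on the slope it rolls back unless the paddle stays against it.
- track: Fixed wooden track, 320 mm long (x), 124 mm wide (y), origin under its centre on the table. +x is the rolling direction, low end to high end. Two rails, 16 mm wide, lie 30 mm either side of the middle line; side guides have inner faces 98 mm apart and tops 46 mm above the table. End stop across x = +155 mm, 46 mm high; back stop across x = -155 mm, 38 mm high, both 10 mm thick.
- slope_foot (a point): Point on the track's middle line at rail-top height where the slope begins (track x = -45 mm; axes as the track's). Rail tops: level at 30 mm above the table behind it (the canister waits there, its centre 20 to 70 mm behind this point and 60 mm above the table), then a straight slope up over 100 mm to 36 mm above the table, then level to the end stop, broken only by the saddle gap.
- saddle (a point): Where the canister's centre lies when it rests in the saddle: on the middle line at track x = 95 mm, 63 mm above the table; axes as the track's. The saddle is a 26 mm gap in both rails (track x = 82 to 108 mm), marked outside by small brass plates. The canister sinks only 3 mm into it: rolling faster than about 0.2 m/s it may run on over the gap to the end stop.
- paddle_grip (a point): Grasp point of the loose wooden paddle (0.16 kg) that stands on its mat: middle of the handle, a level bar along x, 22 mm wide (y), 26 mm high. This point is 50 mm above the paddle's underside; z up. Free handle between foot and blade: x = -47 to +51 mm. The foot below the handle's rear end (x = -61 to -47 mm) reaches down to the underside, with a 54 mm wide bar at its bottom.
- paddle_face (a point): Middle of the paddle's felt pushing face, which looks to +x; axes as paddle_grip, from which it lies 65 mm to +x and 12.5 mm down. The upright blade is 72 mm wide (y), 75 mm high (from the underside up) and 14 mm thick.
- mat: Fixed grey felt mat, 220 x 220 mm, 3 mm thick, on the table; origin at the centre of its underside, z up.
- tea_glass_mid (a point): Bystander: loose green tea glass, 54 mm wide, 62 mm tall; point at its centre, half-way up.
- sugar_bowl_mid (a point): Bystander: loose lidded steel sugar bowl, 70 mm wide, 78 mm tall; point at its centre, half-way up.
- brass_bowl_mid (a point): Bystander: loose open brass bowl, 84 mm wide, 40 mm tall; point at its centre, half-way up.
Mind the look-alikes: they are no part of the job. Leave any red or yellow look-alike of the part that bears canister_center alone.

How it is judged:
By the outcome, as a careful person would: the job done as asked, in the order asked, and still so for the second after the job is handed in, with the robot touching nothing.
It also fails if it takes over 64 s, if anything falls off the work surface, if the arm or the gripper's body presses on something with over 40 N, if the wrist force passes 120 N, or if a joint passes its speed limit or range.

ROBOT

A 7-joint arm with a two-finger parallel gripper is mounted at the origin on the work surface. World frame = base frame: x ahead of the robot, y to its left, z up, the work surface at z = 0. Lengths are in mm, angles in rad, forces in N, time in s.
With the tool pointing down it reaches from about 425 to 925 mm from the base axis. Payload 6.8 kg.
Tool frame: the origin (TCP) lies at the very end of the fingers, on their centre line; the grasp point (between the pads) lies arm.pinch_z behind it (arm.pinch_z is the distance from the TCP to the grasp point, in mm); z points along the fingers, y is the direction in which the jaws open and shut (so a half turn about z gives the same grasp; the last joint's range is limited). The gripper opens to 85 mm and grips with 20 to 120 N. Pads are 22 mm wide; open, the fingers measure 114 mm over their backs; the gripper's body (76 mm by 85 mm) begins 54 mm behind the grasp point. The pads swing forward as they close: fully open they stand 13 mm farther back than shut.
Start: joints at [-1.446, 0.477, 0.022, 1.555, -0.011, 1.109, -0.083], TCP at [155.719, 656.81, 205.808] pointing down, gripper open.
Joint ranges: [-2.96, 2.96], [-0.34, 2.1], [-1.41, 1.46], [0.24, 2.44], [-1.37, 4.51], [0.17, 1.92], [-2.96, 2.96]. Speed limits (rad/s): [2.39, 2.39, 3.14, 3.14, 3.14, 3.14, 3.14].

INTERFACE

Orientations are given as a rotation vector (axis times angle).
In Python, from bench import arm gives the robot as it stands.
- The arm moves only by the shell command python3 -m crank 'ROWS' [FORCE]. ROWS is JSON, a list of rows, each a list of 7 numbers: the shift along the tool's x, y, z in m, then the turn, a rotation vector about the tool's x, y, z in rad, then the closure, from 0 (fully open) to 1 (shut). In form: [[x, y, z, wx, wy, wz, grip], ...]. A call has 1 to 20 rows; each row shifts and turns the commanded pose from where the row before left it, along the tool's axes as they then stand; what a row does not reach is not made up. A row lasts 1/12 s, in which the tool goes at most 41.7 mm and 7.16 degrees, less where a joint would pass 70% of its speed; a pose out of reach is approached as far as the arm can. A call with a gripper value outside its range is refused whole. The fingers move at their own pace and stop on an object; FORCE is the grip in N (left out, the last holds). Time passes only in rows, so rows that do not move let the fingers close. It gives the time, the measured TCP pose, the force and the opening at its end, in the units of the state.
- arm.read_state(): the state, without advancing time (a new reading comes with each control period).
- arm.snapshot(name): name is "side" or "top" or "wrist"; returns a dict with "image" (400x640x3 uint8, red, green, blue), "depth" (400x640 float32, mm along the optical axis (not along the pixel's ray), 0 where there is no reading), "mtx" (3x3 intrinsics, pixels), "dist" ([k1, k2, p1, p2, k3] as OpenCV has them; the pictures are not rectified), "extrinsics" (4x4, takes a point from camera to world coordinates); the wrist camera has in their place "hand_eye" (4x4, takes a point from camera to tool coordinates, whose origin is the TCP and whose axes are the flange's). Camera axes: x right, y down, z forward; pixel columns grow to the right and rows downward; lengths in mm; the calibration is good to about 2 mm. A picture is of the moment at which its call begins: read the wrist's pose just before it.
- arm.hand_in(): hands the job in, once; it reports no verdict.
The state is a dict: "clock": time; "joint_pos": joint angles; "joint_vel": joint speeds; "joint_torque": joint torques, N m; "position": TCP position; "ee_rot": TCP orientation; "contact_force": force on the tool from outside, world axes, zero at the start; "torque": the same for the moment, N m; "grip_width": opening from 0.0 (shut) to 1.0 (fully open).
Only numpy, scipy, OpenCV 4.12 (cv2) and the standard library are available. Lean on these libraries where they do the work, as an engineer would, in place of code of your own. Each camera call takes 0.05 s, during which the arm holds its last target. There are 200 camera calls.

## Working session

There is one attempt and no reset: what is moved stays moved. The work goes in short steps, Python scripts to look and compute and a shell command to move; the robot and the scene stay as the last step left them, time stands still between calls to the robot, and variables do not carry over. Pictures are saved under pics/ and viewed, about 8 in all and at most 12, crops included, and the job is handed in when it is done.

```bash
ls; mkdir -p pics
python3 - <<'E'
from bench import arm
import numpy as np,cv2
s=arm.read_state();print(s['clock'],s['position'],s['ee_rot'],s['grip_width'],arm.pinch_z)
for n in ['top','side']:
    r=arm.snapshot(n);cv2.imwrite(f'pics/{n}0.png',r['image'][:,:,::-1]);np.savez(f'pics/{n}0.npz',**r)
    print(n,r['mtx'].tolist(),r['dist'],np.round(r['extrinsics'],3).tolist())
E
```

```text
pics
0.0 [155.59317783 656.18737479 204.84603772] [-3.64895616e-01 -3.12024427e+00  2.80496543e-03] 1.0002544591101585 18.700000000000003
top [[464.63938969717543, 0.0, 314.69612836025505], [0.0, 464.63938969717543, 202.4317254170331], [0.0, 0.0, 1.0]] [-0.03875018  0.          0.          0.          0.        ] [[0.009, -0.977, 0.212, 356.433], [-1.0, -0.01, -0.001, -31.61], [0.003, -0.212, -0.977, 1176.718], [0.0, 0.0, 0.0, 1.0]]
side [[398.03828645153106, 0.0, 321.0936670779034], [0.0, 398.03828645153106, 204.96563567392622], [0.0, 0.0, 1.0]] [-0.04082769  0.          0.          0.          0.        ] [[-0.988, -0.048, 0.147, 475.617], [-0.153, 0.451, -0.879, 630.268], [-0.025, -0.891, -0.453, 433.024], [0.0, 0.0, 0.0, 1.0]]
```

View pics/top0.png

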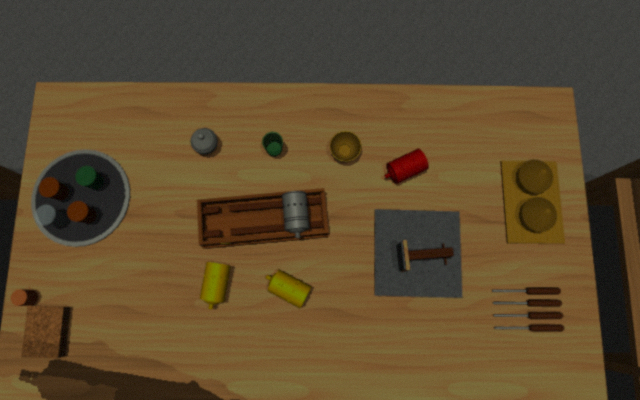

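View pics/side0.png

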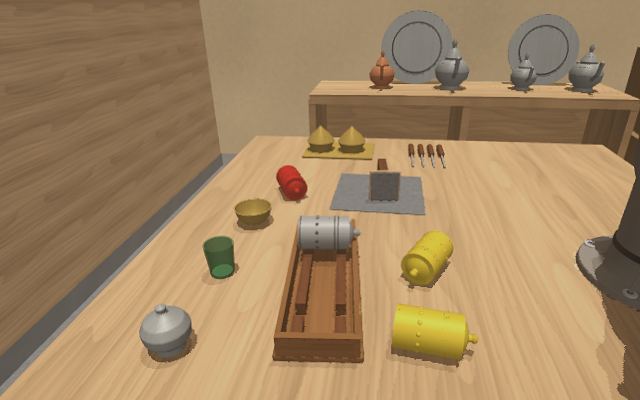

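The top view has the track at (198–328, 190–247), its low end on the right with the canister at (296,213). The paddle is at (405–452, 255) on the mat, facing left (+y). The side view shows the yellow and red look-alikes and the bystanders standing clear of it.

```bash
cat > h.py <<'E'
import numpy as np,cv2
def cloud(r):
    h,w=r['depth'].shape
    u,v=np.meshgrid(np.arange(w),np.arange(h))
    n=cv2.undistortPoints(np.stack([u,v],-1).reshape(-1,1,2).astype(np.float32),r['mtx'],r['dist']).reshape(h,w,2)
    d=r['depth'][...,None]
    p=np.concatenate([n*d,d,np.ones_like(d)],-1)@r['extrinsics'].T
    p=p[...,:3]; p[r['depth']==0]=np.nan
    return p
def rect(p,m):
    q=p[m][:,:2].astype(np.float32); (c,s,a)=cv2.minAreaRect(q)
    return np.round(c,1),np.round(s,1),round(a,2),m.sum()
E
python3 - <<'E'
from h import *
r=np.load('pics/top0.npz');p=cloud(r);z=p[...,2]
def box(u0,v0,u1,v1):
    m=np.zeros(z.shape,bool);m[v0:v1,u0:u1]=1;return m
t=box(190,180,337,255)
tb=box(230,310,360,390)&np.isfinite(z);print('table z',np.nanmedian(z[tb]), np.nanmedian(z[box(380,215,395,290)]))
print('track z hist',np.histogram(z[t][np.isfinite(z[t])],bins=np.arange(-6,110,4)))
print('track z>30',rect(p,t&(z>33)&(z<52)))
print('canister',rect(p,t&(z>62)),np.nanmax(z[t]), 'top line',np.nanmedian(p[t&(z>86)],0))
pd=box(395,230,460,280)
print('pad hist',np.histogram(z[pd][np.isfinite(z[pd])],bins=np.arange(-6,90,4)))
print('handle',rect(p,pd&(z>56)&(z<71)));print('blade',rect(p,pd&(z>73)))
print('all',rect(p,pd&(z>56)))
g=r['image'];m=(box(365,200,470,305)&(np.abs(z-3)<4)&(g.max(-1).astype(int)-g.min(-1)<25)); print('mat',rect(p,cv2.morphologyEx(m.astype(np.uint8),cv2.MORPH_OPEN,np.ones((5,5)))>0))
for n,b in dict(glass=(260,130,287,160),sugar=(187,124,222,158),brass=(327,128,365,168)).items():
    m=box(*b)&(z>15);print(n,rect(p,m),np.nanmax(z[m]))
s=np.load('pics/side0.npz');ps=cloud(s);zs=ps[...,2]
m=np.zeros(z.shape,bool);m[160:215,362:405]=1
print('side blade',np.nanmedian(ps[m&(zs>15)&(zs<75)],0),rect(ps,m&(zs>15)&(zs<75)))
im=cv2.resize(r['image'][180:310,190:470,::-1],None,fx=2.8,fy=2.8,interpolation=cv2.INTER_CUBIC);cv2.imwrite('pics/crop1.png',np.clip(im*1.8,0,255).astype(np.uint8))
E
```

```text
table z 0.1947217163744881 3.0732604811976216
track z hist (array([ 726, 2781, 1073,  421, 1563,  577,   84,  118,  286,  503,  564,
        290,  470,  460,   42,    2,   18,   36,   47,   66,   92,  135,
        167,  302,  146,    3,    0,    0]), array([ -6,  -2,   2,   6,  10,  14,  18,  22,  26,  30,  34,  38,  42,
        46,  50,  54,  58,  62,  66,  70,  74,  78,  82,  86,  90,  94,
        98, 102, 106]))
track z>30 (array([565.9,  98.5]), array([117.9, 321.4]), 5.75, np.int64(1972))
canister (array([566.5,  14. ]), array([110.2,  60.4]), 6.69, np.int64(994)) 95.74702094365193 top line [575.43123175  15.47170783  89.1330777 ]
pad hist (array([  30,  731, 1436,  242,   25,   18,    9,    8,   13,    5,   11,
         15,   11,   14,   18,   11,   28,  214,  198,   34,   97,   62,
          3]), array([-6, -2,  2,  6, 10, 14, 18, 22, 26, 30, 34, 38, 42, 46, 50, 54, 58,
       62, 66, 70, 74, 78, 82, 86]))
handle (array([ 462.5, -300.8]), array([130.1,  65.4]), 83.75, np.int64(452))
blade (array([ 469.8, -248.4]), array([71.3, 15. ]), 4.4, np.int64(176))
all (array([ 471. , -303.9]), array([ 71.1, 127.7]), 1.24, np.int64(641))
mat (array([ 484.5, -295.4]), array([217. , 215.8]), 89.28, np.int64(3044))
glass (array([754.2,  76.6]), array([51.8, 52. ]), 87.11, np.int64(290)) 67.76374148379
sugar (array([763.1, 254.7]), array([67.4, 64.5]), 2.53, np.int64(548)) 78.56687667671531
brass (array([ 753.5, -110.2]), array([82.3, 81.8]), 49.53, np.int64(445)) 44.34809688674795
side blade [ 471.3841158  -242.78672222   50.03528134] (array([ 470.9, -296.6]), array([ 69.2, 118. ]), 2.27, np.int64(784))
```

View pics/crop1.png

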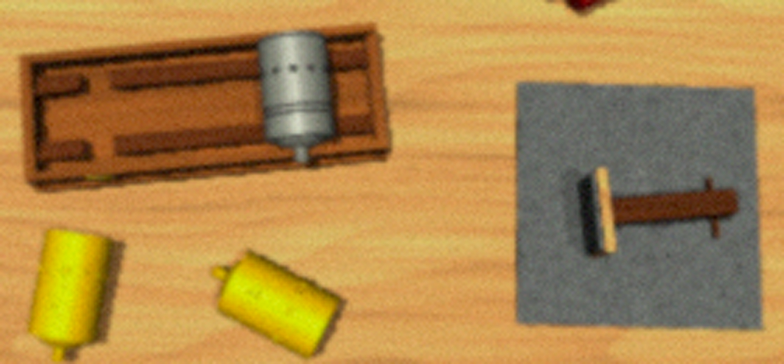

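The crop agrees with the measurements. The track is centred near (566,98), rolling direction about 95.7°, with the saddle gap at crop (90–115). The paddle yaw is about 94.4° and its grip is about (473,-306). First I turn the tool, then travel round the base at height.

```bash
python3 -m crank '[[0,0,0,0,0,0.115,0],[0,0,0,0,0,0.115,0],[0,0,0,0,0,0.115,0],[0,0,0,0,0,0.115,0],[0,0,0,0,0,0.115,0],[0,0,0,0,0,0.115,0],[0,0,0,0,0,0.115,0],[0,0,0,0,0,0.115,0],[0,0,0,0,0,0.115,0],[0,0,0,0,0,0.115,0],[0,0,0,0,0,0.11,0]]'
python3 -m crank '[[-0.0334,0.0221,0,0,0,0,0],[-0.0334,0.0221,0,0,0,0,0],[-0.0334,0.0221,0,0,0,0,0],[-0.0334,0.0221,0,0,0,0,0],[-0.0334,0.0221,0,0,0,0,0],[-0.0334,0.0221,0,0,0,0,0],[-0.0334,0.0221,0,0,0,0,0],[-0.0334,0.0221,0,0,0,0,0],[-0.0334,0.0221,0,0,0,0,0],[-0.0334,0.0221,0,0,0,0,0],[-0.0334,0.0221,0,0,0,0,0],[-0.0334,0.0221,0,0,0,0,0],[-0.0334,0.0221,0,0,0,0,0],[-0.0334,0.0221,0,0,0,0,0],[-0.0334,0.0221,0,0,0,0,0],[-0.0334,0.0221,0,0,0,0,0]]'
python3 -m crank '[[-0.0374,-0.0092,0,0,0,0,0],[-0.0374,-0.0092,0,0,0,0,0],[-0.0374,-0.0092,0,0,0,0,0],[-0.0374,-0.0092,0,0,0,0,0],[-0.0374,-0.0092,0,0,0,0,0],[-0.0374,-0.0092,0,0,0,0,0],[-0.0374,-0.0092,0,0,0,0,0],[-0.0374,-0.0092,0,0,0,0,0],[-0.0374,-0.0092,0,0,0,0,0],[-0.0374,-0.0092,0,0,0,0,0],[-0.0374,-0.0092,0,0,0,0,0],[-0.0374,-0.0092,0,0,0,0,0],[0,0,0,0,0,0,0],[0,0,0,0,0,0,0]]'
cat >> h.py <<'E'
from scipy.spatial.transform import Rotation as Ro
def wrist():
    from bench import arm
    s=arm.read_state(); r=arm.snapshot('wrist')
    T=np.eye(4);T[:3,:3]=Ro.from_rotvec(s['ee_rot']).as_matrix();T[:3,3]=s['position']
    r['extrinsics']=T@r['hand_eye']; return s,r
E
python3 - <<'E'
from h import *
s,r=wrist();R=Ro.from_rotvec(s['ee_rot']).as_matrix();print(s['clock'],s['position'],np.round(R,3).tolist(),s['joint_pos'],s['contact_force'])
p=cloud(r);z=p[...,2];np.savez('pics/w1.npz',**r)
cv2.imwrite('pics/w1.png',r['image'][:,:,::-1])
near=np.linalg.norm(p[...,:2]-[473,-303],axis=-1)<85
h=near&(z>60)&(z<70);print('handle',h.sum(),rect(p,h));b=near&(z>74)&(z<84);print('blade',rect(p,b))
hh=near&(z>60)&(z<70)&(p[...,1]<-262)&(p[...,1]>-345);q=p[hh][:,:2]
print(rect(p,hh),np.polyfit(q[:,1],q[:,0],1),q.mean(0))
print(R[:,:2].T)
E
```

```text
clock: 1.02
position: [155.6, 656.4, 205.3]
ee_rot: [2.139, 2.3, -0.001]
contact_force: [0.2, -0.5, 0.5]
grip_width: 1.001
clock: 2.35
position: [550.4, 149.9, 205.6]
ee_rot: [-2.132, -2.306, 0.0]
contact_force: [0.1, 0.9, 0.4]
grip_width: 0.998
clock: 3.52
position: [473.1, -307.2, 205.6]
ee_rot: [-2.14, -2.3, 0.002]
contact_force: [-0.2, 0.4, 0.7]
grip_width: 1.004
3.5167 [ 473.14204928 -307.17762137  205.61627453] [[-0.072, 0.997, -0.001], [0.997, 0.072, -0.001], [-0.001, -0.001, -1.0]] [-0.09559813  0.35131709  0.71295468  1.8607558  -0.26480661  1.02648993
  0.79819009] [-0.21784724  0.384037    0.71679452]
handle 2937 (array([ 470.1, -303.4]), array([ 56.8, 124.9]), 5.02, np.int64(2937))
blade (array([ 469.7, -247.5]), array([71.8, 13.4]), 5.12, np.int64(1339))
(array([ 473.9, -303.3]), array([21.5, 84.4]), 4.91, np.int64(2245)) [-8.56371242e-02  4.48163740e+02] [ 474.02179096 -301.94908616]
[[-7.22233455e-02  9.97388158e-01 -8.06640033e-04]
 [ 9.97388087e-01  7.22225716e-02 -9.50556670e-04]]
```

View pics/w1.png

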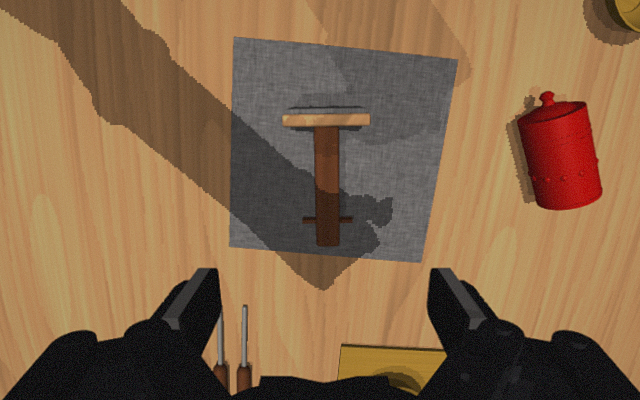

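The wrist view shows the paddle handle at pixels (315–340, 125–245), centred between the open jaws, with nothing near the fingers. The fit matches the given sizes (71.8×13.4 blade, 21.5 handle). Descend and grip.

```bash
python3 -m crank '[[0.0018,0.0014,0.02,0,0,-0.015,0],[0,0,0.03,0,0,0,0],[0,0,0.03,0,0,0,0],[0,0,0.03,0,0,0,0],[0,0,0.025,0,0,0,0],[0,0,0.02,0,0,0,0],[0,0,0.012,0,0,0,0],[0,0,0.0056,0,0,0,0],[0,0,0,0,0,0,0]]'
python3 -m crank '[[0,0,0,0,0,0,0.5],[0,0,0,0,0,0,0.6],[0,0,0,0,0,0,0.7],[0,0,0,0,0,0,0.8],[0,0,0,0,0,0,0.9],[0,0,0,0,0,0,1],[0,0,0,0,0,0,1],[0,0,0,0,0,0,1],[0,0,0,0,0,0,1],[0,0,0,0,0,0,1],[0,0,0,0,0,0,1],[0,0,0,0,0,0,1]]' 70
python3 - <<'E'
from h import *
r=np.load('pics/w1.npz');p=cloud(r);z=p[...,2];g=r['image']
m=(np.abs(z-3)<5)&(cv2.cvtColor(g,cv2.COLOR_RGB2HSV)[...,1]<45)&(np.linalg.norm(p[...,:2]-[484,-295],axis=-1)<160)
m=cv2.morphologyEx(m.astype(np.uint8),cv2.MORPH_OPEN,np.ones((5,5)));n,l,st,_=cv2.connectedComponentsWithStats(m);k=1+st[1:,4].argmax()
print('mat',rect(p,l==k))
t=np.load('pics/top0.npz');P=cloud(t);Z=P[...,2]
# track frame refine: guide-top points
yaw=np.deg2rad(95.7);ex=np.array([np.cos(yaw),np.sin(yaw)]);ey=np.array([-ex[1],ex[0]])
m=np.zeros(Z.shape,bool);m[180:255,190:337]=1;m&=(Z>40)&(Z<51)
q=(P[m][:,:2]-[566,98.5]);a=q@ex;b=q@ey
for s in (1,-1):
  k=(b*s>46)&(abs(a)<150);print('guide',s,np.median(b[k]),np.polyfit(a[k],b[k],1),np.percentile(b[k],[3,97]))
print('ends',[np.median(a[(abs(b)<40)&(a*s>140)]) for s in(1,-1)],[np.percentile(a[(abs(b)<40)&(a*s>140)],[3,97]) for s in(1,-1)])
m=np.zeros(Z.shape,bool);m[180:255,190:337]=1;m&=(Z>78);q=P[m][:,:2]-[566,98.5];a=q@ex;b=q@ey;k=b>-38; k&=b<38
print('canister',np.percentile(a[k],[2,50,98]),np.percentile(b,[1,99]))
E
```

```text
clock: 4.32
position: [476.0, -301.2, 32.4]
ee_rot: [-2.113, -2.323, 0.0]
contact_force: [0.8, 0.5, 0.8]
grip_width: 0.997
clock: 5.32
position: [476.1, -302.7, 33.9]
ee_rot: [2.116, 2.322, 0.001]
contact_force: [-2.0, 1.0, 6.2]
grip_width: 0.228
mat (array([ 483.1, -293.4]), array([219.4, 219.4]), 88.88, np.int64(38348))
guide 1 53.11594571228936 [4.54550586e-03 5.29467883e+01] [48.6084626  57.05404449]
guide -1 -52.979812724348996 [ 6.62622042e-03 -5.30793991e+01] [-57.54829838 -48.85647155]
ends [np.float64(153.55774148449814), np.float64(-155.34506311260492)] [array([149.52122925, 159.65466496]), array([-159.43315971, -150.90538512])]
canister [-107.04135165  -84.40798511  -60.77884296] [-45.6044758   45.99127285]
```

The mat is centred at (483.1,-293.4). The track centre is about (566.1,97.6) with yaw 96.0°, and the canister is at track x ≈ -84, which is within the stated range. I lift the paddle and carry it behind the low end.

```bash
python3 -m crank '[[0,0,-0.005,0,0,0,1],[0,0,-0.01,0,0,0,1],[0,0,-0.02,0,0,0,1],[0,0,-0.025,0,0,0,1],[0,0,-0.025,0,0,0,1],[0,0,-0.025,0,0,0,1],[0,0,-0.02,0,0,0,1],[0,0,-0.01,0,0,0,1],[0,0,0,0,0,0,1]]'
python3 -m crank '[[0.0126,0.009,0,0,0,0,1],[0.0226,0.016,0,0,0,0,1],[0.0226,0.016,0,0,0,0,1],[0.0226,0.016,0,0,0,0,1],[0.0226,0.016,0,0,0,0,1],[0.0226,0.016,0,0,0,0,1],[0.0226,0.016,0,0,0,0,1],[0.0226,0.016,0,0,0,0,1],[0.0096,0.007,0,0,0,-0.017,1],[0,0,0,0,0,0,1],[0,0,0,0,0,0,1]]'
cat >> h.py <<'E'
YAW=np.deg2rad(96.0);EX=np.array([np.cos(YAW),np.sin(YAW)]);EY=np.array([-EX[1],EX[0]]);C=np.array([566.1,97.6])
def trk(q): q=np.asarray(q)[...,:2]-C; return np.stack([q@EX,q@EY],-1)
def look(tag):
    from bench import arm
    s,w=wrist();R=Ro.from_rotvec(s['ee_rot']).as_matrix()
    print(s['clock'],'tcp trk',np.round(trk(s['position']),1),np.round(s['position'],1),'yaw',np.round(np.degrees(np.arctan2(R[1,0],R[0,0])),2),'tilt',np.round(R[2,:2],4),'F',np.round(s['contact_force'],1),s['grip_width'])
    v={'w':w,'t':arm.snapshot('top'),'s':arm.snapshot('side')}
    for k,r in v.items(): np.savez(f'pics/{tag}{k}.npz',**r)
    cv2.imwrite(f'pics/{tag}.png',np.vstack([cv2.resize(v['w']['image'],(480,300)),cv2.resize(v['s']['image'],(480,300))])[:,:,::-1])
    return s,v
E
python3 - <<'E'
from h import *
s,v=look('a')
for k in 'wts':
    p=cloud(v[k]);t=trk(p);z=p[...,2]
    c=(abs(t[...,0])<150)&(abs(t[...,1])<40)&(z>78)&(z<105);print(k,'can',c.sum(),np.percentile(t[c][:,0],[2,50,98]) if c.sum()>20 else '')
E
```

```text
clock: 6.07
position: [477.2, -303.4, 175.7]
ee_rot: [2.113, 2.319, 0.003]
contact_force: [-0.9, 0.5, -2.1]
grip_width: 0.232
clock: 6.98
position: [585.9, -111.1, 172.1]
ee_rot: [-2.094, -2.34, 0.003]
contact_force: [-0.7, 0.2, -0.9]
grip_width: 0.226
6.9833 tcp trk [-209.6    2.1] [ 585.9 -111.1  172.1] yaw 96.37 tilt [-0.0004 -0.0022] F [-0.7  0.2 -0.9] 0.2263399319946137
w can 6671 [-105.01408726  -89.69444732  -74.32266278]
t can 569 [-106.00678714  -80.45051637  -59.56482116]
s can 698 [-89.5973771  -69.1636853  -58.12709434]
```

View pics/a.png

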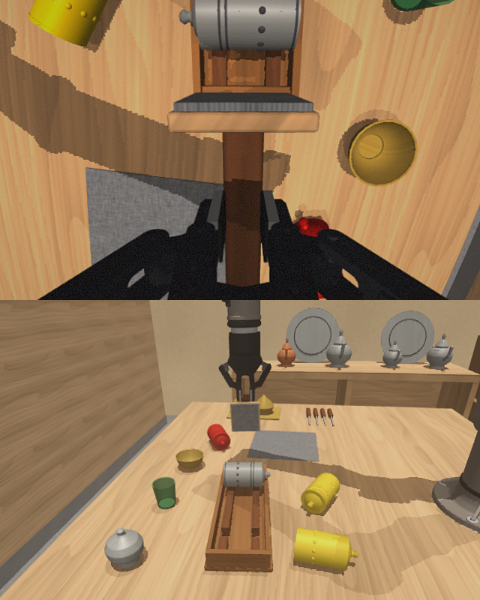

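The combined view (wrist above, side below) shows the paddle held straight, with its blade at (170–318, 95–130) squarely behind the canister. Next I measure the blade in the tool frame.

Run:
```python
from h import *
from bench import arm
s=arm.read_state();R=Ro.from_rotvec(s['ee_rot']).as_matrix()
for k in 'wts':
    p=cloud(np.load(f'pics/a{k}.npz'));q=(p-s['position'])@R
    m=(abs(q[...,1])<45)&(q[...,0]>35)&(q[...,0]<85)&(q[...,2]>-60)&(q[...,2]<50)
    a=q[m]
    if len(a)<20: print(k,len(a));continue
    print(k,len(a),'pct3,50,97\n',np.round(np.percentile(a,[2,50,98],axis=0),1))
    n=a[a[:,2]<np.percentile(a[:,2],3)+6]; print(' top: ',np.round(np.percentile(n,[2,50,98],axis=0),1),'yaw slope',np.polyfit(n[:,1],n[:,0],1))
    h=q[(abs(q[...,1])<16)&(q[...,0]>15)&(q[...,0]<45)&(q[...,2]<0)&(q[...,2]>-45)]
    if len(h)>30: print(' handle top',np.round(np.percentile(h,[2,50,98],axis=0),1),'pitch',np.polyfit(h[:,0],h[:,2],1))
```

```text
w 11568 pct3,50,97
 [[ 36.8 -32.6 -43.8]
 [ 58.1  -0.2 -40.5]
 [ 64.6  32.7  16.6]]
 top:  [[ 51.2 -33.2 -44. ]
 [ 58.   -0.2 -42.1]
 [ 64.4  33.5 -38.6]] yaw slope [1.19703647e-03 5.78932149e+01]
 handle top [[ 15.7 -10.7 -31.9]
 [ 30.7  -0.1 -30.6]
 [ 44.4  10.2 -28.4]] pitch [ 3.44408701e-03 -3.06432840e+01]
t 0
s 1490 pct3,50,97
 [[ 54.5 -37.1 -44. ]
 [ 61.   -2.7 -11.2]
 [ 63.7  32.   26.1]]
 top:  [[ 50.8 -36.7 -44.7]
 [ 58.2  -4.6 -41.5]
 [ 63.3  31.7 -37.9]] yaw slope [-9.14459528e-04  5.80973383e+01]
```

The face is 64.5 mm ahead of the TCP, the underside is 32.5 mm below it, and the paddle is level. I lower it behind the canister and creep up.

```bash
python3 -m crank '[[0,0.002,0.01,0,0,0,1],[0,0,0.02,0,0,0,1],[0,0,0.02,0,0,0,1],[0,0,0.02,0,0,0,1],[0,0,0.013,0,0,0,1],[0,0,0.007,0,0,0,1],[0,0,0.003,0,0,0,1],[0,0,0,0,0,0,1],[0,0,0,0,0,0,1]]'
python3 -m crank '[[0.003,0,0,0,0,0,1],[0.005,0,0,0,0,0,1],[0.005,0,0,0,0,0,1],[0.004,0,0,0,0,0,1],[0.003,0,0,0,0,0,1],[0.0015,0,0,0,0,0,1],[0,0,0,0,0,0,1]]'
python3 - <<'E'
from h import *
s,v=look('b')
R=Ro.from_rotvec(s['ee_rot']).as_matrix()
p=cloud(v['w']);q=(p-s['position'])@R;t=trk(p);z=p[...,2]
b=(abs(q[...,1])<36)&(q[...,0]>50)&(q[...,0]<72)&(q[...,2]<-36)&(q[...,2]>-50);print('face a',np.percentile(t[b],[2,50,98],axis=0).round(1),'top z',np.median(z[b]))
for k in 'wt':
    p=cloud(v[k]);t=trk(p);z=p[...,2]
    c=(abs(t[...,0]+80)<42)&(abs(t[...,1])<30)&(z>87)&(z<97);c&=t[...,0]>-108;a=t[c][:,0];print(k,'can top',c.sum(),np.percentile(a,[2,50,98]),np.percentile(z[c],[50,98]))
E
```

```text
clock: 7.88
position: [589.3, -111.2, 80.9]
ee_rot: [2.096, 2.339, 0.001]
contact_force: [0.3, -0.1, -1.5]
grip_width: 0.228
clock: 8.47
position: [586.4, -88.7, 80.2]
ee_rot: [-2.095, -2.341, -0.0]
contact_force: [-0.2, -0.8, -1.7]
grip_width: 0.226
8.4667 tcp trk [-187.4   -0.7] [586.4 -88.7  80.2] yaw 96.35 tilt [0.0003 0.    ] F [-0.2 -0.8 -1.7] 0.2262576678651577
face a [[-137.1  -33.2]
 [-130.8    0.3]
 [-124.9   33.2]] top z 123.08212133257538
w can top 7629 [-94.25423586 -83.54516236 -73.82453078] [88.71737292 90.50717945]
t can top 39 [-84.46369104 -74.19132354 -66.47884979] [89.00161277 93.15944216]
```

The face is at -124 and the canister's rear at about -114. I make slow contact, then ramp up gently.

```bash
python3 -m crank '[[0.001,0,0,0,0,0,1],[0.001,0,0,0,0,0,1],[0.001,0,0,0,0,0,1],[0.001,0,0,0,0,0,1],[0.001,0,0,0,0,0,1],[0.001,0,0,0,0,0,1],[0.001,0,0,0,0,0,1],[0.001,0,0,0,0,0,1],[0.001,0,0,0,0,0,1],[0.001,0,0,0,0,0,1],[0.001,0,0,0,0,0,1],[0.0012,0,0,0,0,0,1],[0.0014,0,0,0,0,0,1],[0.0016,0,0,0,0,0,1],[0.0018,0,0,0,0,0,1],[0.002,0,0,0,0,0,1],[0.0022,0,0,0,0,0,1],[0.0024,0,0,0,0,0,1],[0.0026,0,0,0,0,0,1],[0.0028,0,0,0,0,0,1]]'
cat > l.py <<'E'
import sys
from h import *
s,v=look(sys.argv[1])
R=Ro.from_rotvec(s['ee_rot']).as_matrix()
f=trk(s['position'])[0]+64.5;print('face',f)
for k in 'wts':
    p=cloud(v[k]);t=trk(p);z=p[...,2]
    c=(t[...,0]>f+5)&(t[...,0]<150)&(abs(t[...,1])<30)&(z>84)&(z<105)
    if c.sum()>20:
        zz=np.percentile(z[c],95);c&=z>zz-5;print(k,'can top',c.sum(),np.percentile(t[c][:,0],[2,50,98]).round(1),'ztop',zz.round(1))
E
python3 l.py c
```

```text
clock: 10.28
position: [583.1, -60.3, 80.2]
ee_rot: [-2.096, -2.34, 0.0]
contact_force: [-0.5, 0.0, -1.0]
grip_width: 0.225
10.2833 tcp trk [-158.9   -0.4] [583.1 -60.3  80.2] yaw 96.3 tilt [ 0. -0.] F [-0.5  0.  -1. ] 0.22545555519044155
face -94.36216344030615
w can top 11112 [-81.9 -66.4 -51.3] ztop 89.9
s can top 301 [-72.3 -58.3 -48.5] ztop 91.6
```

```bash
python3 -m crank '[[0.0028,0,0,0,0,0,1],[0.003,0,0,0,0,0,1],[0.003,0,0,0,0,0,1],[0.003,0,0,0,0,0,1],[0.003,0,0,0,0,0,1],[0.003,0,0,0,0,0,1],[0.003,0,0,0,0,0,1],[0.003,0,0,0,0,0,1],[0.003,0,0,0,0,0,1],[0.003,0,0,0,0,0,1],[0.003,0,0,0,0,0,1],[0.003,0,0,0,0,0,1],[0.003,0,0,0,0,0,1],[0.003,0,0,0,0,0,1],[0.003,0,0,0,0,0,1],[0.003,0,0,0,0,0,1],[0.003,0,0,0,0,0,1],[0.003,0,0,0,0,0,1],[0.003,0,0,0,0,0,1],[0.003,0,0,0,0,0,1]]'
python3 -m crank '[[0.003,0,0,0,0,0,1],[0.003,0,0,0,0,0,1],[0.003,0,0,0,0,0,1],[0.003,0,0,0,0,0,1],[0.003,0,0,0,0,0,1]]'
python3 l.py d
```

```text
clock: 12.1
position: [576.6, -0.8, 80.2]
ee_rot: [-2.096, -2.34, -0.0]
contact_force: [-0.4, -0.2, -1.1]
grip_width: 0.229
clock: 12.52
position: [574.9, 14.0, 80.2]
ee_rot: [-2.096, -2.34, -0.0]
contact_force: [0.3, -1.3, -1.4]
grip_width: 0.229
12.5167 tcp trk [-84.  -0.] [574.9  14.   80.2] yaw 96.3 tilt [0. 0.] F [ 0.3 -1.3 -1.4] 0.22896483306793058
face -19.53338341947584
w can top 11535 [-7.2  8.2 23.3] ztop 93.0
s can top 431 [-3.4 14.7 25.9] ztop 94.8
```

View pics/d.png

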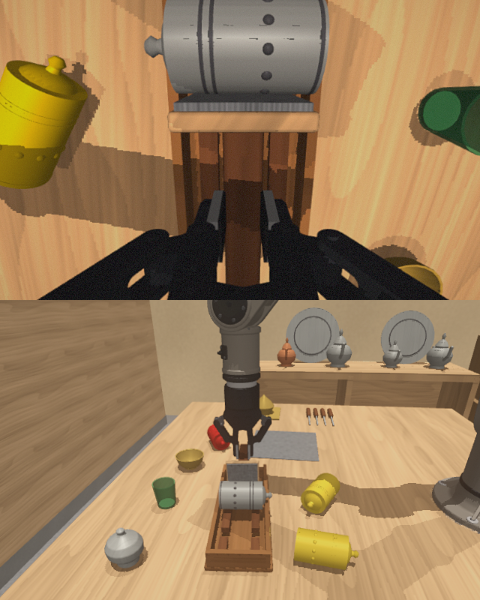

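The canister lies square against the felt on the slope, at wrist pixels (165–327, 0–95), with no gripper near it. I continue more slowly.

```bash
python3 -m crank '[[0.002,0,0,0,0,0,1],[0.0025,0,0,0,0,0,1],[0.0025,0,0,0,0,0,1],[0.0025,0,0,0,0,0,1],[0.0025,0,0,0,0,0,1],[0.0025,0,0,0,0,0,1],[0.0025,0,0,0,0,0,1],[0.0025,0,0,0,0,0,1],[0.0025,0,0,0,0,0,1],[0.0025,0,0,0,0,0,1],[0.0025,0,0,0,0,0,1],[0.0025,0,0,0,0,0,1],[0.0022,0,0,0,0,0,1],[0.002,0,0,0,0,0,1],[0.002,0,0,0,0,0,1],[0.002,0,0,0,0,0,1],[0.002,0,0,0,0,0,1],[0.002,0,0,0,0,0,1],[0.002,0,0,0,0,0,1],[0.002,0,0,0,0,0,1]]'
python3 -m crank '[[0.002,0,0,0,0,0,1],[0.002,0,0,0,0,0,1],[0.002,0,0,0,0,0,1],[0.002,0,0,0,0,0,1],[0.002,0,0,0,0,0,1],[0.002,0,0,0,0,0,1],[0.002,0,0,0,0,0,1],[0.002,0,0,0,0,0,1],[0.002,0,0,0,0,0,1],[0.002,0,0,0,0,0,1]]'
python3 l.py e
```

```text
clock: 14.33
position: [569.9, 59.3, 80.2]
ee_rot: [2.096, 2.34, 0.0]
contact_force: [-0.6, -0.8, -1.5]
grip_width: 0.227
clock: 15.17
position: [567.7, 79.2, 80.2]
ee_rot: [-2.096, -2.34, -0.0]
contact_force: [0.7, -0.6, -1.0]
grip_width: 0.223
15.1667 tcp trk [-18.4   0.3] [567.7  79.2  80.2] yaw 96.3 tilt [ 0. -0.] F [ 0.7 -0.6 -1. ] 0.22280138822139667
face 46.05462272429921
w can top 12025 [58.5 73.9 89. ] ztop 95.8
s can top 565 [63.8 80.9 92. ] ztop 97.1
```

```bash
python3 -m crank '[[0.0015,0,0,0,0,0,1],[0.002,0,0,0,0,0,1],[0.002,0,0,0,0,0,1],[0.002,0,0,0,0,0,1],[0.0015,0,0,0,0,0,1],[0.001,0,0,0,0,0,1],[0.001,0,0,0,0,0,1],[0.001,0,0,0,0,0,1],[0,0,0,0,0,0,1],[0,0,0,0,0,0,1],[0,0,0,0,0,0,1],[0,0,0,0,0,0,1],[0,0,0,0,0,0,1]]'
python3 l.py f;python3 l.py g
```

```text
clock: 16.4
position: [566.4, 90.8, 80.2]
ee_rot: [-2.096, -2.34, 0.0]
contact_force: [0.2, -0.2, -1.0]
grip_width: 0.231
16.4 tcp trk [-6.8  0.4] [566.4  90.8  80.2] yaw 96.29 tilt [ 0. -0.] F [ 0.2 -0.2 -1. ] 0.2313717921065561
face 57.74865131705189
w can top 9967 [ 81.4  94.  106.2] ztop 92.8
s can top 602 [ 83.2 100.9 111.4] ztop 94.0
16.55 tcp trk [-6.7  0.4] [566.4  90.9  80.2] yaw 96.3 tilt [ 0. -0.] F [-0.9 -0.8 -1.6] 0.22685090301166605
face 57.818475919155674
w can top 10027 [ 81.4  94.  106.3] ztop 92.8
s can top 605 [ 83.1 100.7 111.4] ztop 94.1
```

View pics/g.png

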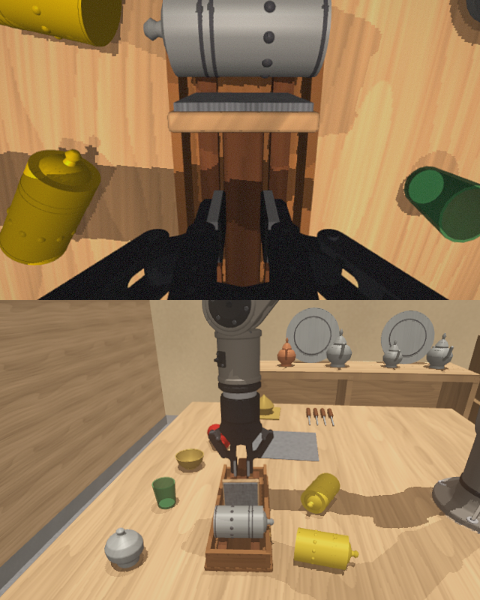

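The canister sits in the saddle (track x 94, top at 92.8 mm, so centre at about 62.8) and is unchanged across two looks. The paddle backs off, rises and carries on to the mat.

```bash
python3 -m crank '[[-0.003,0,0,0,0,0,1],[-0.008,0,0,0,0,0,1],[-0.012,0,0,0,0,0,1],[-0.012,0,0,0,0,0,1],[-0.01,0,0,0,0,0,1],[-0.005,0,-0.008,0,0,0,1],[0,0,-0.017,0,0,0,1],[0,0,-0.025,0,0,0,1],[0,0,-0.025,0,0,0,1],[0,0,-0.015,0,0,0,1],[0,0,-0.005,0,0,0,1],[0,0,0,0,0,0,1]]'
python3 -m crank '[[-0.0135,-0.0052,0,0,0,0,1],[-0.027,-0.0104,0,0,0,0,1],[-0.027,-0.0104,0,0,0,0,1],[-0.027,-0.0104,0,0,0,0,1],[-0.027,-0.0104,0,0,0,0,1],[-0.027,-0.0104,0,0,0,0,1],[-0.027,-0.0104,0,0,0,0,1],[-0.027,-0.0104,0,0,0,0,1],[-0.027,-0.0104,0,0,0,0,1],[-0.027,-0.0104,0,0,0,0,1],[-0.027,-0.0104,0,0,0,0,1],[-0.027,-0.0104,0,0,0,0,1],[-0.0135,-0.0052,0,0,0,0,1],[0,0,0,0,0,0,1],[0,0,0,0,0,0,1]]'
cat > m.py <<'E'
import sys
from h import *
s,v=look(sys.argv[1]);R=Ro.from_rotvec(s['ee_rot']).as_matrix()
p=cloud(v['w']);q=(p-s['position'])@R
b=(abs(q[...,1])<36)&(q[...,0]>45)&(q[...,0]<75)&(q[...,2]<-35)&(q[...,2]>-50)
if b.sum()>50: print('blade tool',np.median(q[b],0).round(1))
p=cloud(v['t']);t=trk(p);z=p[...,2]
c=(t[...,0]>45)&(t[...,0]<140)&(abs(t[...,1])<30)&(z>84)&(z<105);print('can',np.percentile(t[c][:,0],[2,50,98]).round(1),np.percentile(z[c],95).round(1))
for n,b in dict(glass=(260,130,287,160),sugar=(187,124,222,158),brass=(327,128,365,168)).items():
    k=np.zeros(z.shape,bool);k[b[1]:b[3],b[0]:b[2]]=1;print(n,rect(p,k&(z>15)))
E
python3 m.py i
```

```text
clock: 17.7
position: [572.9, 40.9, 176.8]
ee_rot: [2.096, 2.339, 0.004]
contact_force: [0.6, 0.7, -1.1]
grip_width: 0.23
clock: 18.95
position: [481.5, -295.5, 174.0]
ee_rot: [-2.098, -2.335, 0.002]
contact_force: [0.4, 0.4, -1.7]
grip_width: 0.224
18.95 tcp trk [-382.1  125.2] [ 481.5 -295.5  174. ] yaw 96.12 tilt [ 0.0008 -0.0023] F [ 0.4  0.4 -1.7] 0.2240819409358466
blade tool [ 56.2  -0.3 -42.9]
can [ 73.4  93.2 116.5] 95.3
glass (array([755.1,  76.4]), array([51.1, 52.2]), 90.0, np.int64(291))
sugar (array([763.4, 255.3]), array([66.1, 65.7]), 43.9, np.int64(549))
brass (array([ 753.7, -109.3]), array([81.8, 82.3]), 16.78, np.int64(443))
```

```bash
python3 -m crank '[[0,0.001,0.01,0,0,0,1],[0,0,0.02,0,0,0,1],[0,0,0.025,0,0,0,1],[0,0,0.025,0,0,0,1],[0,0,0.022,0,0,0,1],[0,0,0.015,0,0,0,1],[0,0,0.01,0,0,0,1],[0,0,0.005,0,0,0,1],[0,0,0.003,0,0,0,1],[0,0,0,0,0,0,1],[0,0,0,0,0,0,1],[0,0,0,0,0,0,1]]'
python3 m.py j
```

```text
clock: 20.1
position: [485.1, -294.7, 41.0]
ee_rot: [2.095, 2.339, 0.001]
contact_force: [0.6, -0.2, -1.2]
grip_width: 0.228
20.1 tcp trk [-381.7  121.6] [ 485.1 -294.7   41. ] yaw 96.3 tilt [-0.0007  0.0014] F [ 0.6 -0.2 -1.2] 0.22823574350746328
blade tool [ 56.2  -0.7 -42.9]
can [ 73.2  94.  116.1] 95.6
glass (array([754.9,  76.3]), array([53., 51.]), 2.87, np.int64(292))
sugar (array([763.6, 254.1]), array([62.9, 67.7]), 77.77, np.int64(548))
brass (array([ 753.9, -109.2]), array([82.4, 81.3]), 16.96, np.int64(438))
```

```bash
python3 -m crank '[[0,0,0.001,0,0,0,1],[0,0,0.001,0,0,0,1],[0,0,0.001,0,0,0,1],[0,0,0.001,0,0,0,1],[0,0,0,0,0,0,1]]'
python3 -m crank '[[0,0,0.0006,0,0,0,1],[0,0,0.0005,0,0,0,1],[0,0,0,0,0,0,1]]'
python3 -m crank '[[0,0,0.0005,0,0,0,1],[0,0,0,0,0,0,1]]'
python3 -m crank '[[0,0,0.0004,0,0,0,1],[0,0,0,0,0,0,1]]'
```

```text
clock: 20.67
position: [484.2, -294.3, 35.9]
ee_rot: [-2.096, -2.34, 0.0]
contact_force: [-0.3, -1.1, -0.6]
grip_width: 0.228
clock: 20.92
position: [484.4, -294.4, 35.0]
ee_rot: [-2.096, -2.34, 0.0]
contact_force: [-0.1, 0.3, -1.6]
grip_width: 0.229
clock: 21.08
position: [484.4, -294.3, 34.5]
ee_rot: [-2.096, -2.34, 0.0]
contact_force: [0.3, 0.2, -1.1]
grip_width: 0.226
clock: 21.25
position: [484.5, -294.5, 34.2]
ee_rot: [2.096, 2.34, 0.0]
contact_force: [0.8, -0.6, -1.2]
grip_width: 0.228
```

```bash
python3 -m crank '[[0,0,0.0004,0,0,0,1],[0,0,0,0,0,0,1]]'; python3 -m crank '[[0,0,0.0004,0,0,0,1],[0,0,0,0,0,0,1]]';python3 -m crank '[[0,0,0.0003,0,0,0,1],[0,0,0,0,0,0,1]]'
```

```text
clock: 21.42
position: [484.4, -294.5, 34.0]
ee_rot: [2.096, 2.34, 0.0]
contact_force: [-1.6, 0.3, 2.4]
grip_width: 0.227
clock: 21.58
position: [484.3, -294.6, 34.0]
ee_rot: [-2.096, -2.34, -0.001]
contact_force: [-3.1, 1.5, 7.4]
grip_width: 0.23
clock: 21.75
position: [484.2, -294.6, 33.9]
ee_rot: [-2.096, -2.34, -0.001]
contact_force: [-3.1, 1.7, 10.1]
grip_width: 0.229
```

The paddle is down: vertical force has risen to 10 N and the TCP is at 33.9, as at the grasp. I release gently, then rise.

```bash
python3 -m crank '[[0,0,-0.0005,0,0,0,1],[0,0,0,0,0,0,0.7],[0,0,0,0,0,0,0.65],[0,0,0,0,0,0,0.5],[0,0,0,0,0,0,0.3],[0,0,0,0,0,0,0.2],[0,0,0,0,0,0,0.2],[0,0,0,0,0,0,0.2],[0,0,0,0,0,0,0.2],[0,0,0,0,0,0,0.2]]' 20
python3 -m crank '[[0,0,-0.003,0,0,0,0.2],[0,0,-0.008,0,0,0,0.2],[0,0,-0.02,0,0,0,0.2],[0,0,-0.03,0,0,0,0.2],[0,0,-0.03,0,0,0,0.2],[0,0,-0.03,0,0,0,0.2],[0,0,-0.03,0,0,0,0.2],[0,0,-0.02,0,0,0,0.2],[0,0,0,0,0,0,0.2],[0,0,0,0,0,0,0.2],[0,0,0,0,0,0,0.2],[0,0,0,0,0,0,0.2]]'
python3 m.py k
python3 - <<'E'
from h import *
r=np.load('pics/kw.npz');p=cloud(r);z=p[...,2]
near=np.linalg.norm(p[...,:2]-[484,-294],axis=-1)<90
print('handle+foot',rect(p,near&(z>58)&(z<70)));b=near&(z>73)&(z<84);print('blade',rect(p,b),np.median(z[b]))
h=near&(z>62)&(z<70);print('level',np.polyfit(p[h][:,1],p[h][:,2],1))
m=(np.abs(z-3)<5)&(cv2.cvtColor(r['image'],cv2.COLOR_RGB2HSV)[...,1]<45)&(np.linalg.norm(p[...,:2]-[484,-295],axis=-1)<160)
m=cv2.morphologyEx(m.astype(np.uint8),cv2.MORPH_OPEN,np.ones((5,5)));n,l,st,_=cv2.connectedComponentsWithStats(m);print('mat',rect(p,l==1+st[1:,4].argmax()))
E
```

```text
clock: 22.58
position: [484.4, -294.4, 33.6]
ee_rot: [2.096, 2.34, -0.0]
contact_force: [1.2, 0.1, -0.6]
grip_width: 0.799
clock: 23.58
position: [483.7, -293.8, 203.5]
ee_rot: [-2.095, -2.339, 0.001]
contact_force: [0.6, -0.8, -1.4]
grip_width: 0.8
23.5833 tcp trk [-380.7  122.9] [ 483.7 -293.8  203.5] yaw 96.31 tilt [ 0.0011 -0.0018] F [ 0.6 -0.8 -1.4] 0.7997544678010784
can [ 73.5  93.9 116.2] 94.8
glass (array([755.2,  76.2]), array([51.1, 50.8]), 1.78, np.int64(293))
sugar (array([763.3, 255.1]), array([66.5, 65. ]), 0.87, np.int64(550))
brass (array([ 752.8, -109.9]), array([81.3, 82.2]), 38.65, np.int64(444))
handle+foot (array([ 481.6, -294.9]), array([ 68.5, 125.8]), 6.17, np.int64(2997))
blade (array([ 476.8, -239.3]), array([71.5, 13.6]), 6.3, np.int64(1525)) 76.65875942729991
level [-9.18133570e-04  6.47645762e+01]
mat (array([ 483.2, -293.6]), array([219.7, 219.2]), 89.02, np.int64(37427))
```

View pics/k.png

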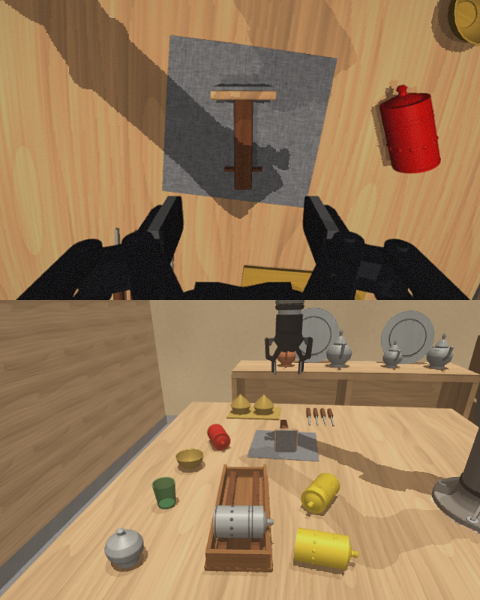

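The paddle stands level on the middle of the mat (its centre is within 2 mm of the mat's). The canister is in the saddle, the bystanders are where they were, and the arm is clear. I hand in.

```bash
python3 -c "
from bench import arm
print(arm.hand_in())"
```

```text
the job is handed in; nothing more can be done
None
```

I rolled the canister up the track with the paddle until it dropped into the saddle, then put the paddle back on its mat, and handed the job in at about 24 s. No verdict was reported. The gripper and arm stayed clear of the canister in every picture I looked at.

- **Canister:** It lies at track x ≈ 94 mm, against a nominal 95. The wrist camera put its top at 92.8 mm, against a nominal 93. It did not move between looks.
- **Paddle:** It stands level on the mat and is released. Its centre is within 2 mm of the mat's, and it is turned about 1° from where it stood at the start.
- **Glass and bowls:** All three are within about 1 mm of their starting places, which is within measurement noise.
- **Readings that disagreed:** The top and side cameras read the canister's top 1 to 3 mm higher than the wrist camera did. The side camera also put it about 6 mm further up the track, probably because it sees the canister at an angle. The paddle touched the mat about 1 mm lower than I had predicted, so I took contact from the rise in force (about 10 N).

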